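Set the swing-out stop gauge and hold it at the index clip

TASK

Swing the stop gauge's folded boom out until it clicks into its end detent, then press the lock button on top of the boom right in, and draw the telescoping slide out by its upright post until its pointer is in line with the index clip on the scale. The slide is pulled back by a spring, so finish while still holding the post with the pointer at the clip; leave everything else on the bench where it lies.

Things in the scene. Friction and masses are not known exactly. Their poses are not given: they have to be found in the camera images.
- gauge: Foot of the stop gauge, bolted to the bench: steel plate 100 x 130 x 12 mm. Origin at bench level on the vertical pivot axis of the boom, z up. The folded boom (joint boom = 0) points along this body's -x, the seated boom along its +y.
- pivot (a point): Top of the round hub (52 mm diameter), on the vertical pivot axis, 69 mm above the bench; it does not move.
- boom (a joint): Swing of the boom about the pivot, rad: 0 folded (along the foot's -x), growing clockwise seen from above to 1.571 (along the foot's +y), a solid stop. It turns freely up to about 1.1, then a sprung ball resists (about 1.2 N m, 7 N at the post) up to 1.35, after which the ball drives it home to the stop by itself. Pushing it back out takes about 1 N m. The boom is a grey square sleeve 34 mm wide, from 35 to 65 mm above the bench, its end 140 mm from the pivot.
- lock (a joint): Travel of the lock button, m: 0 out (slide locked), 0.008 right in. Resisted by steady friction of 3 N and stays in where it is left. The slide comes free once it is in by more than 5 mm.
- lock_top (a point): Centre of the flat top of the round steel lock button, 22 mm diameter, standing 12 mm proud of the boom's top (77 mm above the bench when out, 69 mm when in), 85 mm from the pivot along the boom.
- tube (a joint): Extension of the slide, m: 0 fully in, 0.110 at its stop, outward along the boom. A spring pulls it in with 3.5 N at 0, rising by 0.35 N for each 10 mm. It cannot leave 0 by more than 2 mm until the lock button is in.
- head: End head of the slide: dark steel block 32 x 30 x 30 mm. Origin in the block's centre, 50 mm above the bench, 172 mm from the pivot when the slide is in; x points outward along the boom, z up. A plain upright round post of 18 mm diameter stands on it, from 65 to 125 mm above the bench, to be gripped or pushed.
- post_top (a point): Centre of the top of the round post, on the post's axis, 125 mm above the bench (post 18 mm diameter, 60 mm tall).
- pointer (a point): Tip of the small pointer on the side of the head, level with the post's axis along the boom and 24 mm to the side of it, at the edge of the scale (a flat aluminium strip with black ticks every 10 mm, 14 mm wide, top 62 mm above the bench, reaching 290 mm from the pivot; it is fixed to the boom and lies on the side away from the robot when the boom is seated).
- clip_mark (a point): Ridge on top of the brass index clip, 12 mm long along the boom, clamped on the scale with a small thumb screw; 68 mm above the bench and 4 mm further out to the side than the tip of the pointer. x points outward along the boom. It does not slide on the scale; it stands 45 to 90 mm beyond the pointer at the start. Nothing of it is higher than 69 mm.
- tall_pile: Pile of drilled plates, 120 x 120 x 108 mm, heavy. Origin under its centre. Leave alone.
- low_pile: Pile of drilled plates, 120 x 120 x 54 mm, heavy. Origin under its centre. Leave alone.
- flat_plate: Single drilled steel plate lying flat, 110 x 90 x 8 mm; the boom passes over it with about 20 mm to spare. Origin under its centre. Leave alone.
- standing_plates: Four plates standing on edge side by side, 48 x 100 x 90 mm. Origin under the centre. Leave alone.
- grinding_disc: Flat dark grinding disc with a hole, 100 mm diameter, 6 mm thick. Leave alone.
- wrench: Steel wrench lying flat. Leave alone.
- tin: Closed metal tin, 70 mm diameter, 100 mm tall. Origin under its centre. Leave alone.
- square: Fitter's square lying flat, 110 x 22 x 16 mm stock with a thin 130 mm blade. Leave alone.

How it is judged:
By the outcome, as a careful person would: the job done as asked, in the order asked, and still so for the second after the job is handed in, while the arm keeps its last pose, push and grip.
It also fails if it takes over 61 s, if anything falls off the work surface, if the arm or the gripper's body presses on something with over 40 N, if the wrist force passes 120 N, or if a joint passes its speed limit or range.

ROBOT

A 7-joint arm with a two-finger parallel gripper is mounted at the origin on the work surface. World frame = base frame: x ahead of the robot, y to its left, z up, the work surface at z = 0. Lengths are in m, angles in rad, forces in N, time in s.
With the tool pointing down it reaches from about 0.4 to 0.875 m from the base axis. Payload 19.3 kg.
Tool frame: the origin (TCP) lies on the centre line of the jaws, within the pads' length; the fingertips stand 8 mm ahead of it and the grasp point (between the pads) lies 11 mm behind it (bot.tip_extent is the distance from the TCP to the fingertips, in m); x points along the fingers, y is the direction in which the jaws open and shut, and the axes are right-handed (so a half turn about x gives the same grasp; the last joint's range is limited). The gripper opens to 85 mm and grips with 20 to 120 N. Pads are 22 mm wide; open, the fingers measure 114 mm over their backs; the gripper's body (76 mm by 85 mm) begins 54 mm behind the grasp point. The pads swing forward as they close: fully open they stand 13 mm farther back than shut.
Start: joints at [1.158, 0.521, -0.036, 1.599, 0.021, 1.021, -0.113], TCP at [0.21, -0.589, 0.239] pointing down, gripper open.
Joint ranges: [-2.91, 2.91], [-0.3, 2.13], [-1.5, 1.42], [0.17, 2.43], [-1.26, 4.41], [0.16, 1.93], [-2.52, 2.52]. Speed limits (rad/s): [1.89, 1.89, 2.39, 2.39, 3.01, 3.01, 3.01].

INTERFACE

Orientations are given as [roll, pitch, yaw] about the fixed x, y, z axes, in that order (R = Rz(yaw) Ry(pitch) Rx(roll)).
In Python, from workcell import sensors, imaging, order, bot gives the robot as it stands.
- The arm moves only by the tool arm_command, never from a script. Its argument "commands" is a list of rows, each an object of numbers: "dx", "dy", "dz": the shift along the tool's x, y, z in cm; "twist": the turn about the tool's x in rad. A call has 1 to 12 rows; each row is the pose to reach, as a shift and turn from the pose measured when the call began, along the tool's axes at that moment; what a row does not reach only later rows make up. A row lasts 1/12 s, in which the tool goes at most 41.7 mm and 7.16 degrees, less where a joint would pass 70% of its speed; a pose out of reach is approached as far as the arm can. A call with a gripper value outside its range is refused whole. "grip" is the closure, from -1 (fully open) to 1 (shut), set as the call begins (left out, the last holds). The fingers move at their own pace and stop on an object; "squeeze" is the grip in N (left out, the last holds). Time passes only in rows, so rows that repeat a pose let the fingers close. It gives the time, the measured TCP pose, the force and the opening at its end, in the units of the state.
- sensors.observe(): the state, without advancing time (a new reading comes with each control period).
- imaging.grab_frame(name): name is "side" or "top"; returns the picture (480x640x3 uint8, red, green, blue); there is no depth.
- imaging.camera_info(name): a dict with "fx", "fy", "cx", "cy" (pixels), "dist_coeffs" ([k1, k2, p1, p2, k3] as OpenCV has them; the pictures are not rectified), "origin" and "attitude" of the camera in the world. Camera axes: x right, y down, z forward; pixel columns grow to the right and rows downward; lengths in m; the calibration is good to about 2 mm. A picture is of the moment at which its call begins. camera_info takes no time and is no camera call.
- order.job_done(): hands the job in, once; it reports no verdict.
The state is a dict: "clock": time; "qpos": joint angles; "qd": joint speeds; "joint_efforts": joint torques, N m; "position": TCP position; "tool_rot": TCP orientation; "force": force on the tool from outside, world axes, zero at the start; "moment": the same for the moment, N m; "grip_width": finger opening in m.
Only numpy, scipy, OpenCV 4.12 (cv2) and the standard library are available. Lean on these libraries where they do the work, as an engineer would, in place of code of your own. Each camera call takes 0.05 s, during which the arm holds its last target.

## Working session

There is one attempt and no reset: what is moved stays moved. The work goes in short steps, Python scripts to look and compute and a tool call to move; the robot and the scene stay as the last step left them, time stands still between calls to the robot, and variables do not carry over. Pictures are saved under pics/ and viewed, and the job is handed in when it is done.

Besides the shell and the picture viewer there is one more tool, called after "Request:" by a JSON object that holds its "method" and its "body". arm_command: Moves the arm, as the interface text tells. Its arguments: {"type":"object","properties":{"commands":{"type":"array"},"grip":{"type":"number"},"squeeze":{"type":"number"}},"required":["commands"]}

```bash
ls; mkdir -p pics
python3 - <<'E'
from workcell import sensors, imaging, order, bot
import cv2
s=sensors.observe();print(s)
for n in("side","top"):
    print(imaging.camera_info(n))
    cv2.imwrite(f"pics/{n}0.png",imaging.grab_frame(n)[:,:,::-1])
E
```

```text
pics
{'clock': 0.0, 'qpos': array([ 1.15782701,  0.52204158, -0.03629968,  1.59997981,  0.02120536,
        1.02107452, -0.1128116 ]), 'qd': array([-1.55428012e-03, -1.65470582e-03, -1.86490410e-03, -1.25264129e-03,
        2.06283596e-03, -1.39207437e-03, -7.50974309e-06]), 'joint_efforts': array([ 1.43435277e-04, -9.27100968e+01,  1.97956681e+00, -3.69936025e+01,
        1.77951925e-02,  8.21324968e-03, -8.35857190e-05]), 'position': array([ 0.20990711, -0.58836788,  0.23871895]), 'tool_rot': array([-1.48434194,  1.56967807,  1.99997671]), 'force': array([ 0.70135064, -0.17705466,  0.44503567]), 'moment': array([-0.0001085 ,  0.00713817,  0.0019493 ]), 'grip_width': 0.08544109131571472}
{'fx': 623.0657703211803, 'fy': 623.0657703211803, 'cx': 326.7919128487508, 'cy': 240.23639165758215, 'dist_coeffs': array([-0.21639881,  0.        ,  0.        ,  0.        ,  0.        ]), 'origin': array([ 0.08969002, -1.34446333,  1.26932506]), 'attitude': array([-2.25184248, -0.01076681, -0.31550055])}
{'fx': 623.8648568217933, 'fy': 623.8648568217933, 'cx': 312.542675381954, 'cy': 241.69285740899898, 'dist_coeffs': array([-0.15227103,  0.        ,  0.        ,  0.        ,  0.        ]), 'origin': array([ 0.43825099, -0.00805286,  1.71413754]), 'attitude': array([-3.08361751,  0.02141847, -1.55775577])}
```

View pics/side0.png

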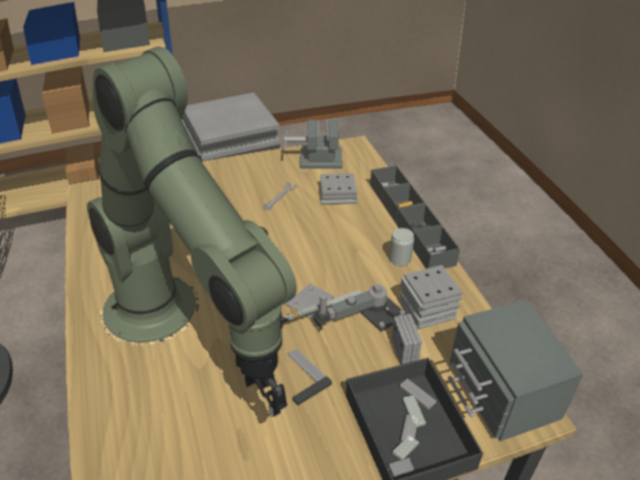

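View pics/top0.png

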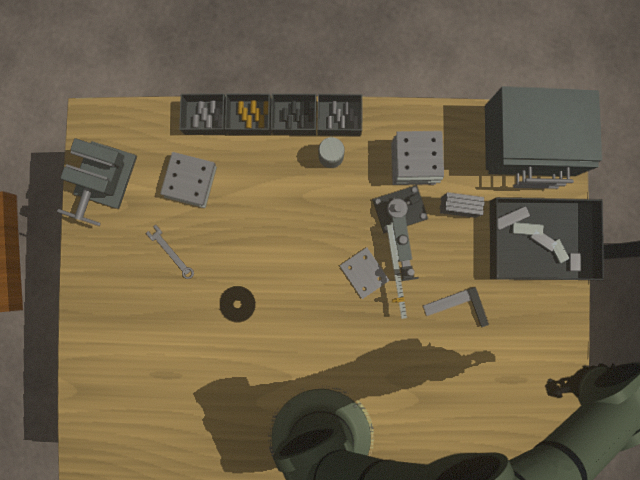

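The side view shows the gauge in the middle: hub about (377,292), head about (322,312). In the top view the hub is about (398,208), the lock (403,240) and the head (406,272), with the scale to the left of it reaching (402,318). I'll zoom in.

```bash
cat > h.py <<'E'
import numpy as np, cv2
from workcell import sensors, imaging, order, bot
from scipy.spatial.transform import Rotation as R
def cam(n):
    c=imaging.camera_info(n);K=np.array([[c['fx'],0,c['cx']],[0,c['fy'],c['cy']],[0,0,1]])
    return K,np.array(c['dist_coeffs']),np.array(c['origin']),R.from_euler('xyz',c['attitude']).as_matrix()
def ray(n,uv):
    K,d,o,M=cam(n);p=cv2.undistortPoints(np.array([[uv]],float),K,d)[0,0]
    return o,M@np.array([p[0],p[1],1])
def onz(n,uv,z):
    o,v=ray(n,uv);return o+v*(z-o[2])/v[2]
def proj(n,P):
    K,d,o,M=cam(n);r=cv2.Rodrigues(M.T)[0]
    return cv2.projectPoints(np.atleast_2d(np.array(P,float)),r,-M.T@o,K,d)[0][:,0]
def crop(n,img,u0,v0,w,h,s,f):
    cv2.imwrite(f,cv2.resize(img[v0:v0+h,u0:u0+w,::-1],None,fx=s,fy=s,interpolation=cv2.INTER_CUBIC))
E
python3 - <<'E'
from h import *
crop('t',cv2.imread('pics/top0.png')[:,:,::-1],330,170,130,160,4.9*0.75,'pics/t0z.png') if 0 else crop('t',cv2.imread('pics/top0.png')[:,:,::-1],340,180,110,145,4,'pics/t0z.png')
crop('s',cv2.imread('pics/side0.png')[:,:,::-1],270,250,160,120,5,'pics/s0z.png')
E
```

```text
(no output)
```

View pics/t0z.png

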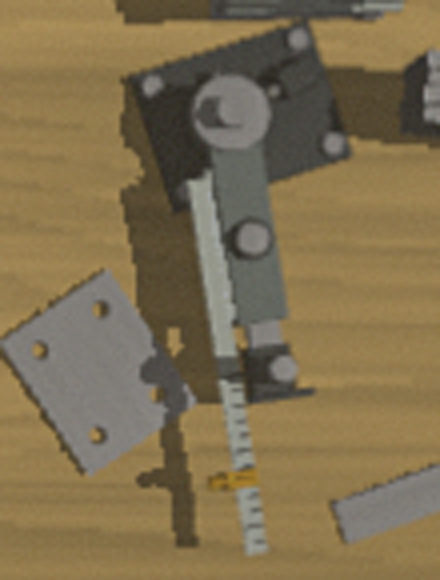

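View pics/s0z.png

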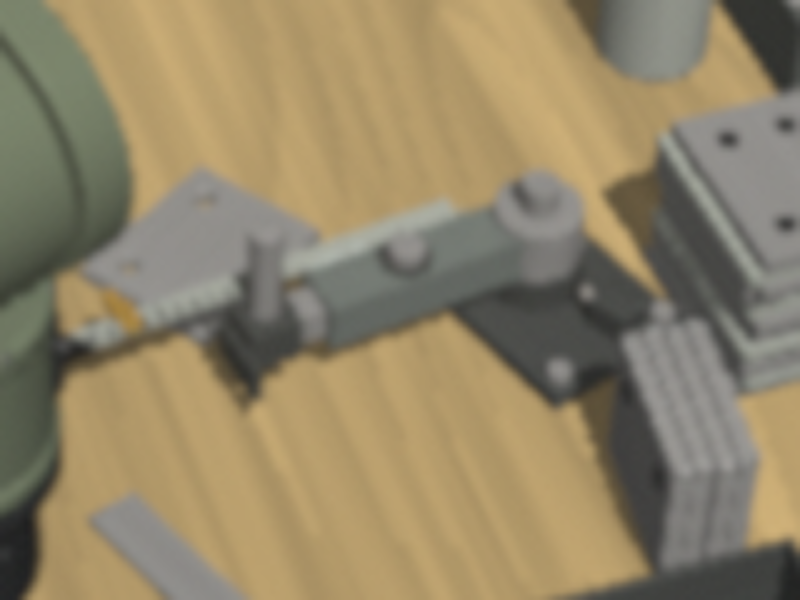

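Run:
```python
from h import *
def t(u,v):return (340+u/4,180+v/4)
H=onz('top',t(231,110),.069);L=onz('top',t(252,237),.077);P=onz('top',t(284,369),.125);C=onz('top',t(234,482),.068)
print(H,L,P,C)
print('LH',np.linalg.norm((L-H)[:2]),'PH',np.linalg.norm((P-H)[:2]))
for a in (L,P,C):
    d=a-H;print(np.degrees(np.arctan2(d[1],d[0])))
pts=[t(152,86),t(299,39),t(334,144)]
q=[onz('top',p,.016)[:2] for p in pts];print(q,np.degrees(np.arctan2(*(q[1]-q[0])[::-1])),np.degrees(np.arctan2(*(q[2]-q[1])[::-1])))
u=(P-H)[:2];u/=np.linalg.norm(u);n=np.array([-u[1],u[0]])
print('clip along/side',(C-H)[:2]@u,(C-H)[:2]@n)
# side check
for z,uv in((.069,(538,185)),(.077,(406,248)),(.125,(266,238))):
    print(onz('side',(270+uv[0]/5,250+uv[1]/5),z))
for n,uv in(('tall',None),):pass
print('plates', onz('top',(418,132),.108), onz('top',(462,203),.09), onz('top',(368,272),.008))
print(R.from_euler('xyz',sensors.observe()['tool_rot']).as_matrix().round(3), bot.tip_extent)
```

```text
[ 0.62676315 -0.19634967  0.069     ] [ 0.54206972 -0.20961229  0.077     ] [ 0.45506191 -0.22463162  0.125     ] [ 0.38094612 -0.19990855  0.068     ]
LH 0.08572557443566874 PH 0.17401490076739565
-171.10000976067968
-170.64645264726266
-179.17054173052935
[array([ 0.64867302, -0.14818031]), array([ 0.68247526, -0.24914011]), array([ 0.61037647, -0.27324714])] -71.48899301472159 -161.5120670068158
clip along/side 0.24312712797653813 -0.03644010129038335
[ 0.63318312 -0.18133868  0.069     ]
[ 0.54222205 -0.21394772  0.077     ]
[ 0.45640633 -0.23029072  0.125     ]
plates [ 0.82224499 -0.24511012  0.108     ] [ 0.6386095  -0.36373188  0.09      ] [ 0.4556878  -0.12279701  0.008     ]
[[-0.     0.336 -0.942]
 [ 0.001 -0.942 -0.336]
 [-1.    -0.001  0.   ]] 0.008
```

```bash
cat >> h.py <<'E'
def goto(xyz,yawdeg=None):
    """rows' numbers for target TCP and tool-y heading (deg, mod 180)"""
    s=sensors.observe();M=R.from_euler('xyz',s['tool_rot']).as_matrix()
    d=M.T@(np.array(xyz)-s['position'])*100
    y=np.degrees(np.arctan2(M[1,1],M[0,1]));tw=0
    if yawdeg is not None: tw=-((yawdeg-y+90)%180-90)
    print('dx dy dz',d.round(2),'twist',round(np.radians(tw),3),'| now y head',y.round(1),'x',M[:,0].round(3),'q',s['qpos'].round(2),'F',s['force'].round(1),'pos',s['position'].round(4),s['clock'],s['grip_width'].round(4))
E
python3 - <<'E'
from h import *
goto((0.4555,-0.227,0.22),-80.8)
E
```

```text
Traceback (most recent call last):
  File "h.py", line 23, in goto
    print('dx dy dz',d.round(2),'twist',round(np.radians(tw),3),'| now y head',y.round(1),'x',M[:,0].round(3),'q',s['qpos'].round(2),'F',s['force'].round(1),'pos',s['position'].round(4),s['clock'],s['grip_width'].round(4))
                                                                                                                                                                                                     ^^^^^^^^^^^^^^^^^^^^^
AttributeError: 'float' object has no attribute 'round'
```

```bash
sed -i "s/s\['grip_width'\].round(4)/round(s['grip_width'],4)/; s/s\['clock'\]/round(s['clock'],2)/" h.py
python3 - <<'E'
from h import *
goto((0.4555,-0.227,0.22),-80.8)
E
```

```text
dx dy dz [  1.9  -25.78 -35.27] twist 0.182 | now y head -70.4 x [-0.     0.001 -1.   ] q [ 1.16  0.52 -0.04  1.6   0.02  1.02 -0.11] F [1.2 0.4 0.3] pos [ 0.2099 -0.5884  0.2388] 0.1 0.0852
```

Request:
{"method": "arm_command", "body": {"commands": [{"dx": 0.2,"dy": -2.1,"dz": -2.9,"twist": 0.02},{"dx": 0.3,"dy": -4.3,"dz": -5.9,"twist": 0.03},{"dx": 0.5,"dy": -6.4,"dz": -8.8,"twist": 0.05},{"dx": 0.6,"dy": -8.6,"dz": -11.8,"twist": 0.06},{"dx": 0.8,"dy": -10.7,"dz": -14.7,"twist": 0.08},{"dx": 1,"dy": -12.9,"dz": -17.6,"twist": 0.09},{"dx": 1.1,"dy": -15,"dz": -20.6,"twist": 0.11},{"dx": 1.3,"dy": -17.2,"dz": -23.5,"twist": 0.12},{"dx": 1.4,"dy": -19.3,"dz": -26.5,"twist": 0.14},{"dx": 1.6,"dy": -21.5,"dz": -29.4,"twist": 0.15},{"dx": 1.8,"dy": -23.6,"dz": -32.3,"twist": 0.17},{"dx": 1.9,"dy": -25.8,"dz": -35.3,"twist": 0.18}], "grip": -1}}

```text
clock: 1.1
position: [0.4561, -0.2252, 0.2198]
tool_rot: [-1.022, 1.57, 2.281]
force: [1.0, -1.8, 0.5]
grip_width: 0.0854
```

Run:
```python
from h import *
goto((0.4555,-0.227,0.092),-80.8)
a=imaging.grab_frame('side');crop('s',a,200,200,200,150,4,'pics/s1.png')
```

```text
dx dy dz [12.78  0.18  0.08] twist 0.001 | now y head -80.8 x [-0.001  0.001 -1.   ] q [ 0.44  0.36 -0.12  1.92  0.06  0.86 -1.12] F [ 1.  -1.8  0.5] pos [ 0.4561 -0.2252  0.2198] 1.1 0.0854
```

View pics/s1.png

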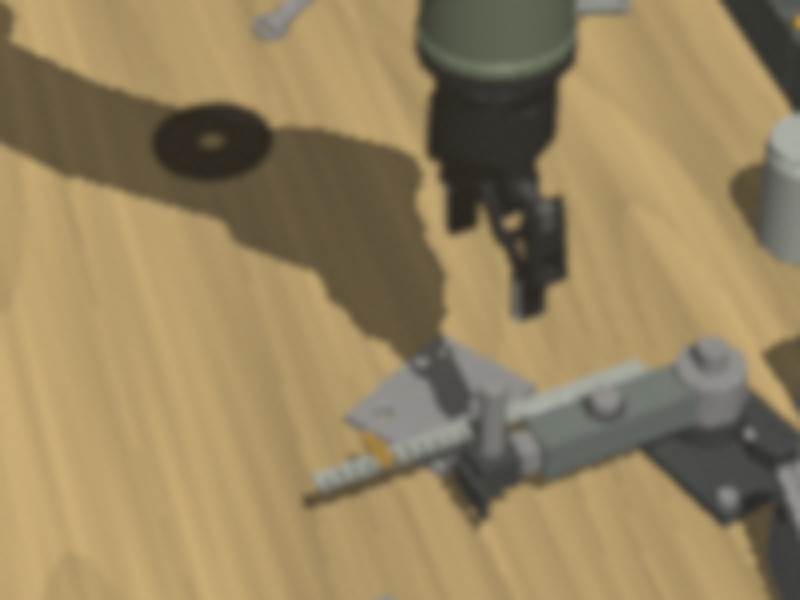

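The gripper is above the post (post top at about (490,392) in the crop). With q7 at -1.12, a swing-following twist would run past its limit, so I take the half-turned grasp first.

Request:
{"method": "arm_command", "body": {"commands": [{"twist": -0.12},{"twist": -0.24},{"twist": -0.36},{"twist": -0.48},{"twist": -0.6},{"twist": -0.72},{"twist": -0.84},{"twist": -0.96},{"twist": -1.08},{"twist": -1.2},{"twist": -1.32},{"twist": -1.44}]}}

```text
validation failed for argument at $.co...
```

Request:
{"method": "arm_command", "body": {"commands": [{"twist": -0.12},{"twist": -0.24},{"twist": -0.36},{"twist": -0.48},{"twist": -0.6},{"twist": -0.72},{"twist": -0.84},{"twist": -0.96},{"twist": -1.08},{"twist": -1.2},{"twist": -1.32},{"twist": -1.44}]}}

```text
validation failed for argument at $.co...
```

Run:
```python
from h import *
goto((0.4555,-0.227,0.092),-80.8)
```

```text
dx dy dz [12.77  0.8   0.64] twist 0.008 | now y head -80.4 x [ 0.001  0.004 -1.   ] q [ 0.43  0.37 -0.13  1.92  0.05  0.86 -1.13] F [ 5.  10.5  0.1] pos [ 0.4604 -0.2185  0.2197] 1.15 0.0857
```

Request:
{"method": "arm_command", "body": {"commands": [{"dx": 0,"dy": 0,"dz": 0,"twist": -0.12},{"dx": 0,"dy": 0,"dz": 0,"twist": -0.24},{"dx": 0,"dy": 0,"dz": 0,"twist": -0.36},{"dx": 0,"dy": 0,"dz": 0,"twist": -0.48},{"dx": 0,"dy": 0,"dz": 0,"twist": -0.6},{"dx": 0,"dy": 0,"dz": 0,"twist": -0.72},{"dx": 0,"dy": 0,"dz": 0,"twist": -0.84},{"dx": 0,"dy": 0,"dz": 0,"twist": -0.96},{"dx": 0,"dy": 0,"dz": 0,"twist": -1.08},{"dx": 0,"dy": 0,"dz": 0,"twist": -1.2},{"dx": 0,"dy": 0,"dz": 0,"twist": -1.32},{"dx": 0,"dy": 0,"dz": 0,"twist": -1.44}]}}

```text
clock: 2.15
position: [0.4601, -0.2187, 0.2196]
tool_rot: [2.909, 1.567, 1.382]
force: [-0.2, -1.1, 0.5]
grip_width: 0.085
```

Request:
{"method": "arm_command", "body": {"commands": [{"dx": 0,"dy": 0,"dz": 0,"twist": -0.12},{"dx": 0,"dy": 0,"dz": 0,"twist": -0.24},{"dx": 0,"dy": 0,"dz": 0,"twist": -0.36},{"dx": 0,"dy": 0,"dz": 0,"twist": -0.48},{"dx": 0,"dy": 0,"dz": 0,"twist": -0.6},{"dx": 0,"dy": 0,"dz": 0,"twist": -0.72},{"dx": 0,"dy": 0,"dz": 0,"twist": -0.84},{"dx": 0,"dy": 0,"dz": 0,"twist": -0.96},{"dx": 0,"dy": 0,"dz": 0,"twist": -1.08},{"dx": 0,"dy": 0,"dz": 0,"twist": -1.2},{"dx": 0,"dy": 0,"dz": 0,"twist": -1.32},{"dx": 0,"dy": 0,"dz": 0,"twist": -1.44}]}}

```text
clock: 3.15
position: [0.4598, -0.2189, 0.2194]
tool_rot: [1.57, 1.567, 1.489]
force: [-0.8, -0.7, 0.2]
grip_width: 0.0855
```

Run:
```python
from h import *
goto((0.4555,-0.227,0.092),-80.8)
```

```text
dx dy dz [12.73 -0.89 -0.36] twist -0.242 | now y head 85.3 x [ 0.     0.004 -1.   ] q [ 0.92  0.46 -0.78  1.89  0.39  0.95  1.45] F [-0.8 -0.7  0.2] pos [ 0.4598 -0.2189  0.2194] 3.15 0.0855
```

Request:
{"method": "arm_command", "body": {"commands": [{"dx": 0,"dy": -0.5,"dz": -0.2,"twist": -0.12},{"dx": 0,"dy": -0.9,"dz": -0.4,"twist": -0.24},{"dx": 2,"dy": -0.9,"dz": -0.4,"twist": -0.24},{"dx": 4,"dy": -0.9,"dz": -0.4,"twist": -0.24},{"dx": 6,"dy": -0.9,"dz": -0.4,"twist": -0.24},{"dx": 8,"dy": -0.9,"dz": -0.4,"twist": -0.24},{"dx": 10,"dy": -0.9,"dz": -0.4,"twist": -0.24},{"dx": 11.5,"dy": -0.9,"dz": -0.4,"twist": -0.24},{"dx": 12.5,"dy": -0.9,"dz": -0.4,"twist": -0.24},{"dx": 12.7,"dy": -0.9,"dz": -0.4,"twist": -0.24},{"dx": 12.7,"dy": -0.9,"dz": -0.4,"twist": -0.24}]}}

```text
clock: 4.07
position: [0.455, -0.227, 0.0921]
tool_rot: [1.479, 1.566, 1.638]
force: [-0.4, 0.7, -0.1]
grip_width: 0.0853
```

Request:
{"method": "arm_command", "body": {"commands": [{"dx": 0,"dy": 0,"dz": 0,"twist": 0},{"dx": 0,"dy": 0,"dz": 0,"twist": 0},{"dx": 0,"dy": 0,"dz": 0,"twist": 0},{"dx": 0,"dy": 0,"dz": 0,"twist": 0},{"dx": 0,"dy": 0,"dz": 0,"twist": 0},{"dx": 0,"dy": 0,"dz": 0,"twist": 0}], "grip": 1, "squeeze": 30}}

```text
clock: 4.57
position: [0.4551, -0.2271, 0.0924]
tool_rot: [1.42, 1.567, 1.578]
force: [-0.7, 1.6, 5.5]
grip_width: 0.017
```

Run:
```python
from h import *
goto((0.4555,-0.227,0.092),-80.8)
a=imaging.grab_frame('side');crop('s',a,200,200,200,150,4,'pics/s2.png')
```

```text
dx dy dz [ 0.04 -0.    0.04] twist -0.002 | now y head 99.1 x [-0.     0.004 -1.   ] q [ 0.86  0.65 -0.7   1.99  0.63  0.73  1.51] F [-0.7  1.6  5.5] pos [ 0.4551 -0.2271  0.0924] 4.57 0.017
```

View pics/s2.png

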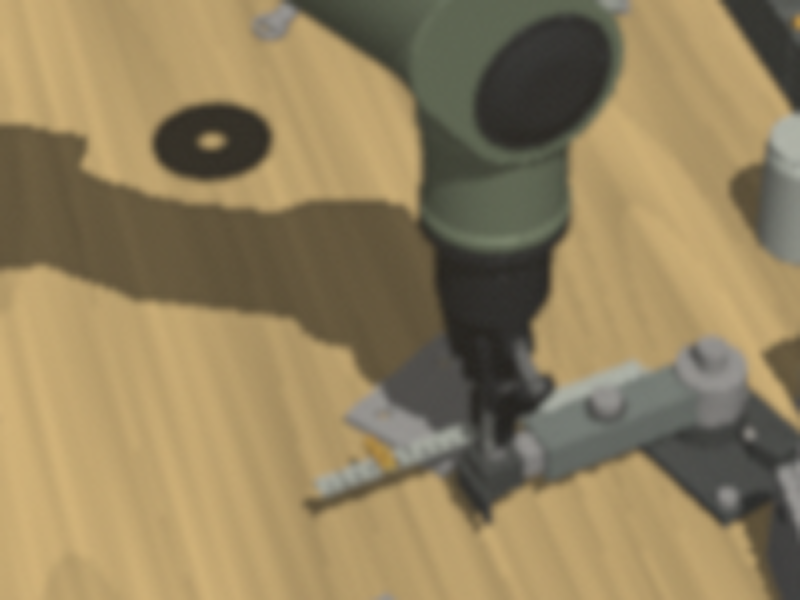

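The post is held (17 mm opening). First part of the arc.

Request:
{"method": "arm_command", "body": {"commands": [{"dx": 0,"dy": 1.03,"dz": 0.03,"twist": 0.06},{"dx": 0,"dy": 2.06,"dz": 0.12,"twist": 0.12},{"dx": 0,"dy": 3.08,"dz": 0.28,"twist": 0.18},{"dx": 0,"dy": 4.09,"dz": 0.49,"twist": 0.24},{"dx": 0,"dy": 5.08,"dz": 0.77,"twist": 0.3},{"dx": 0,"dy": 6.06,"dz": 1.1,"twist": 0.36},{"dx": 0,"dy": 7.01,"dz": 1.5,"twist": 0.42},{"dx": 0,"dy": 7.94,"dz": 1.94,"twist": 0.48},{"dx": 0,"dy": 8.84,"dz": 2.45,"twist": 0.54},{"dx": 0,"dy": 9.71,"dz": 3.0,"twist": 0.6},{"dx": 0,"dy": 9.71,"dz": 3.0,"twist": 0.6}]}}

```text
clock: 5.53
position: [0.4678, -0.1238, 0.0925]
tool_rot: [2.673, 1.564, 2.231]
force: [-14.4, 7.0, 7.2]
grip_width: 0.0174
```

```bash
cat >> h.py <<'E'
def arc(piv,r,th_to,n):
    s=sensors.observe();M=R.from_euler('xyz',s['tool_rot']).as_matrix();p=s['position']
    a0=np.arctan2(p[1]-piv[1],p[0]-piv[0]);
    print('r now',np.hypot(p[1]-piv[1],p[0]-piv[0]).round(4),'angle',np.degrees(a0).round(1),'y head',np.degrees(np.arctan2(M[1,1],M[0,1])).round(1),'F',s['force'].round(1),'M',s['moment'].round(2),'q',s['qpos'].round(2),round(s['clock'],2))
    tot=(a0-np.radians(th_to))%(2*np.pi)
    for i in range(1,n+1):
        t=tot*i/n;q=np.array([piv[0]+r*np.cos(a0-t),piv[1]+r*np.sin(a0-t),p[2]])
        print((M.T@(q-p)*100).round(2),round(t,3))
E
python3 - <<'E'
from h import *
arc((.6244,-.1972),.172,108.5,12)
E
```

```text
r now 0.173 angle 154.9 y head 64.6 F [-14.4   7.    7.2] M [ 1.22  2.75 -0.11] q [ 0.56  0.59 -0.55  2.06  0.5   0.64  0.79] 5.53
[0.   1.16 0.13] 0.067
[0.01 2.32 0.24] 0.135
[0.01 3.46 0.43] 0.202
[0.01 4.59 0.7 ] 0.27
[0.01 5.7  1.04] 0.337
[0.01 6.78 1.45] 0.405
[0.01 7.83 1.94] 0.472
[0.01 8.85 2.5 ] 0.54
[0.01 9.83 3.12] 0.607
[1.000e-02 1.076e+01 3.810e+00] 0.675
[1.000e-02 1.165e+01 4.560e+00] 0.742
[1.000e-02 1.248e+01 5.370e+00] 0.81
```

Run:
```python
from h import *
arc((.6268,-.1963),.175,108.5,12)
```

```text
r now 0.1748 angle 155.5 y head 64.6 F [-14.4   7.    7.2] M [ 1.22  2.75 -0.11] q [ 0.56  0.59 -0.55  2.06  0.5   0.64  0.79] 5.53
[ 0.   1.2 -0. ] 0.068
[0.01 2.39 0.1 ] 0.137
[0.01 3.57 0.29] 0.205
[0.01 4.73 0.55] 0.273
[0.01 5.88 0.9 ] 0.342
[0.01 7.   1.32] 0.41
[0.01 8.09 1.82] 0.478
[0.01 9.14 2.39] 0.547
[1.000e-02 1.015e+01 3.030e+00] 0.615
[1.000e-02 1.111e+01 3.740e+00] 0.683
[1.000e-02 1.202e+01 4.510e+00] 0.752
[1.000e-02 1.288e+01 5.340e+00] 0.82
```

Request:
{"method": "arm_command", "body": {"commands": [{"dx": 0,"dy": 1.2,"dz": 0,"twist": 0.07},{"dx": 0,"dy": 2.39,"dz": 0.1,"twist": 0.14},{"dx": 0,"dy": 3.57,"dz": 0.29,"twist": 0.2},{"dx": 0,"dy": 4.73,"dz": 0.55,"twist": 0.27},{"dx": 0,"dy": 5.88,"dz": 0.9,"twist": 0.34},{"dx": 0,"dy": 7.0,"dz": 1.32,"twist": 0.41},{"dx": 0,"dy": 8.09,"dz": 1.82,"twist": 0.48},{"dx": 0,"dy": 9.14,"dz": 2.39,"twist": 0.55},{"dx": 0,"dy": 10.15,"dz": 3.03,"twist": 0.61}]}}

```text
clock: 6.28
position: [0.5384, -0.0449, 0.0925]
tool_rot: [-2.802, 1.564, 2.425]
force: [-3.8, -4.0, -0.9]
grip_width: 0.0174
```

Run:
```python
from h import *
arc((.6268,-.1963),.175,108.5,4)
```

```text
r now 0.1753 angle 120.3 y head 29.5 F [-3.8 -4.  -0.9] M [-1.01  0.3  -0.19] q [ 0.26  0.62 -0.39  1.92  0.36  0.67  0.17] 6.28
[-0.    0.9   0.04] 0.051
[-0.   1.8  0.1] 0.103
[-0.01  2.69  0.2 ] 0.154
[-0.01  3.58  0.35] 0.206
```

Request:
{"method": "arm_command", "body": {"commands": [{"dx": 0,"dy": 0.9,"dz": 0.04,"twist": 0.05},{"dx": 0,"dy": 1.8,"dz": 0.1,"twist": 0.1},{"dx": 0,"dy": 2.7,"dz": 0.2,"twist": 0.15},{"dx": 0,"dy": 3.2,"dz": 0.28,"twist": 0.18},{"dx": 0,"dy": 3.6,"dz": 0.35,"twist": 0.2},{"dx": 0,"dy": 3.6,"dz": 0.35,"twist": 0.2},{"dx": 0,"dy": 3.6,"dz": 0.35,"twist": 0.2}]}}

```text
clock: 6.87
position: [0.571, -0.0302, 0.0924]
tool_rot: [-2.514, 1.563, 2.513]
force: [-3.7, 0.7, 6.0]
grip_width: 0.0173
```

Run:
```python
from h import *
arc((.6268,-.1963),.175,106,1)
```

```text
r now 0.1752 angle 108.6 y head 18.0 F [-3.7  0.7  6. ] M [ 0.11  0.58 -0.11] q [ 0.19  0.65 -0.34  1.84  0.31  0.71 -0.  ] 6.87
[-0.    0.79  0.03] 0.045
```

Request:
{"method": "arm_command", "body": {"commands": [{"dx": 0,"dy": 0.3,"dz": 0,"twist": 0.01},{"dx": 0,"dy": 0.5,"dz": 0,"twist": 0.02},{"dx": 0,"dy": 0.5,"dz": 0,"twist": 0.02}]}}

```text
clock: 7.12
position: [0.5716, -0.03, 0.0919]
tool_rot: [-2.015, 1.556, 2.992]
force: [-28.5, -4.7, 24.0]
grip_width: 0.0171
```

Run:
```python
from h import *
arc((.6268,-.1963),.175,106,1)
```

```text
r now 0.1752 angle 108.3 y head 16.8 F [-28.5  -4.7  24. ] M [-0.92  5.46  0.03] q [ 0.18  0.66 -0.33  1.83  0.3   0.72 -0.02] 7.12
[-0.01  0.72  0.02] 0.041
```

The boom is against its stop: 28 N for 0.6 mm. I'll release and lift.

Request:
{"method": "arm_command", "body": {"commands": [{"dx": 0,"dy": -0.1,"dz": 0,"twist": 0},{"dx": 0,"dy": -0.1,"dz": 0,"twist": 0},{"dx": 0,"dy": -0.1,"dz": 0,"twist": 0},{"dx": 0,"dy": -0.1,"dz": 0,"twist": 0},{"dx": 0,"dy": -0.1,"dz": 0,"twist": 0},{"dx": 0,"dy": -0.1,"dz": 0,"twist": 0},{"dx": -2,"dy": -0.1,"dz": 0,"twist": 0},{"dx": -5,"dy": -0.1,"dz": 0,"twist": 0},{"dx": -9,"dy": -0.1,"dz": 0,"twist": 0},{"dx": -13,"dy": -0.1,"dz": 0,"twist": 0},{"dx": -14,"dy": -0.1,"dz": 0,"twist": 0},{"dx": -14,"dy": -0.1,"dz": 0,"twist": 0}], "grip": -1}}

```text
clock: 8.12
position: [0.5744, -0.0305, 0.2354]
tool_rot: [-2.074, 1.561, 2.932]
force: [0.9, 0.6, -0.1]
grip_width: 0.0855
```

Run:
```python
from h import *
goto((0.44,-0.25,0.24))
a=imaging.grab_frame('top');cv2.imwrite('pics/t3.png',a[:,:,::-1])
```

```text
dx dy dz [ -0.38 -19.22  17.12] twist 0.0 | now y head 16.8 x [-0.009  0.002 -1.   ] q [ 0.23  0.47 -0.39  1.72  0.2   1.    0.06] F [ 0.9  0.6 -0.1] pos [ 0.5744 -0.0305  0.2354] 8.12 0.0855
```

View pics/t3.png

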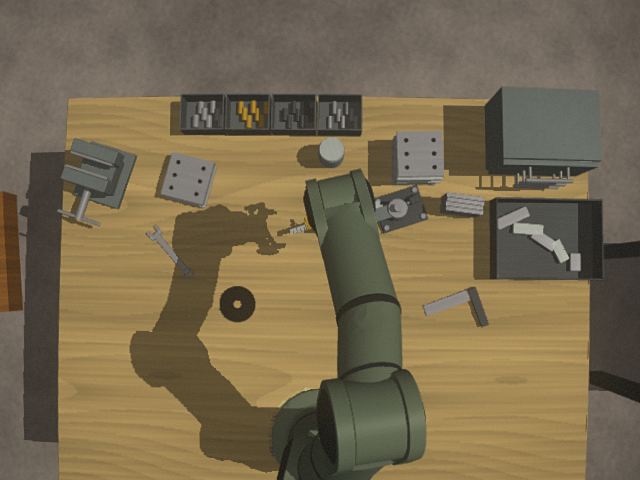

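Request:
{"method": "arm_command", "body": {"commands": [{"dx": -0.1,"dy": -2.1,"dz": 2.2,"twist": 0.1},{"dx": -0.2,"dy": -4.2,"dz": 4.4,"twist": 0.2},{"dx": -0.3,"dy": -6.3,"dz": 6.6,"twist": 0.3},{"dx": -0.4,"dy": -8.4,"dz": 8.8,"twist": 0.4},{"dx": -0.5,"dy": -10.5,"dz": 11,"twist": 0.5},{"dx": -0.6,"dy": -12.6,"dz": 13.2,"twist": 0.6},{"dx": -0.8,"dy": -14.7,"dz": 15.4,"twist": 0.7},{"dx": -1,"dy": -16.8,"dz": 17.6,"twist": 0.8},{"dx": -1.2,"dy": -18.9,"dz": 19.8,"twist": 0.9},{"dx": -1.4,"dy": -21,"dz": 22,"twist": 1.0},{"dx": -1.5,"dy": -23.4,"dz": 24.2,"twist": 1.1}], "grip": 1}}

```text
clock: 9.08
position: [0.4188, -0.3309, 0.2483]
tool_rot: [-0.953, 1.557, 2.948]
force: [0.5, 0.9, -0.3]
grip_width: -0.0001
```

Run:
```python
from h import *
goto((0.6,-0.116,0.15))
a=imaging.grab_frame('top');cv2.imwrite('pics/t4.png',a[:,:,::-1])
crop('t',a,260,180,180,120,4.4,'pics/t4z.png')
a=imaging.grab_frame('side');cv2.imwrite('pics/s4.png',a[:,:,::-1])
crop('s',a,220,220,200,150,4,'pics/s4z.png')
```

```text
dx dy dz [  9.64  -2.98 -28.02] twist 0.0 | now y head -46.5 x [-0.013  0.003 -1.   ] q [ 0.6   0.37 -0.06  1.82  0.03  0.96 -0.28] F [ 0.5  0.9 -0.3] pos [ 0.4188 -0.3309  0.2483] 9.08 -0.0001
```

View pics/t4z.png

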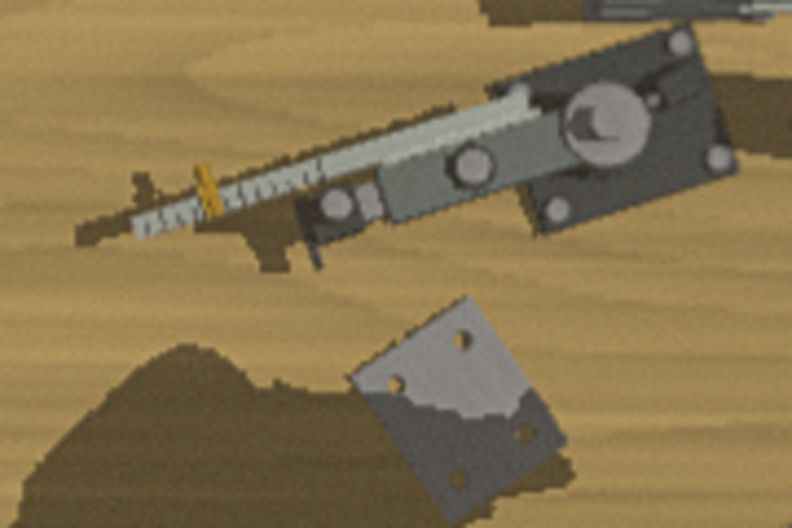

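View pics/s4z.png

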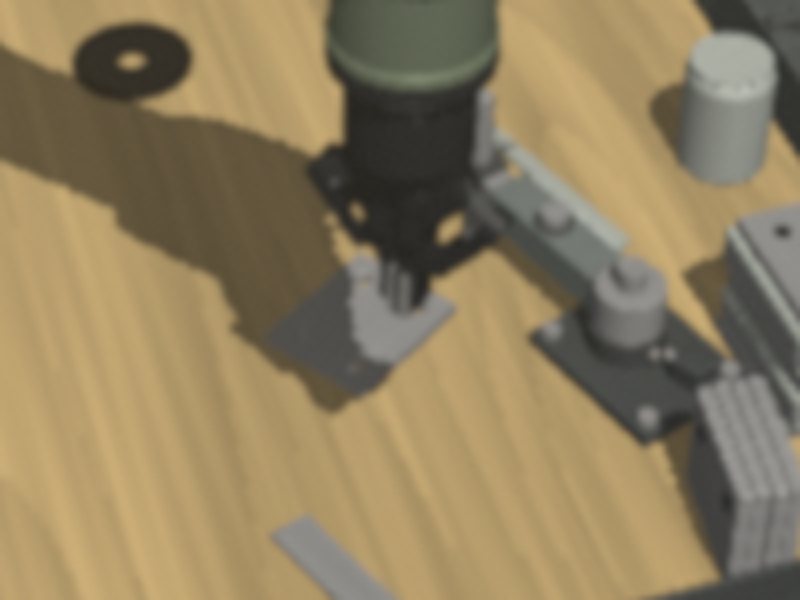

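The top view shows the hub at crop (607,122), lock (471,166), post top (338,203), and the brass clip about (209,192) with its thumb screw on the far side. Boom seated. Now refining with colour masks.

Run:
```python
from h import *
a=cv2.imread('pics/t4.png');h=cv2.cvtColor(a,cv2.COLOR_BGR2HSV)
sub=a[215:235,300:316]
m=((h[:,:,1]>150)&(h[:,:,2]>120)).astype(np.uint8);m[:,:290]=0;m[:,330:]=0;m[:210]=0;m[240:]=0
ys,xs=np.nonzero(m);print(len(xs),list(zip(xs,ys)))
w=np.ones(len(xs))
u=(xs.mean(),ys.mean());print('clip px',u)
def z(u,v):return (260+(u+.5)/4.4-.5,180+(v+.5)/4.4-.5)
H=onz('top',z(607,122),.069);L=onz('top',z(471,166),.077);P=onz('top',z(338,203),.125);C=onz('top',u,.066)
print(H,L,P,C)
d=(P-H)[:2]; d2=(L-H)[:2]
print(np.linalg.norm(d),np.degrees(np.arctan2(d[1],d[0])),np.linalg.norm(d2),np.degrees(np.arctan2(d2[1],d2[0])))
for ang in(107.5,108.5):
    e=np.array([np.cos(np.radians(ang)),np.sin(np.radians(ang))]);n=np.array([e[1],-e[0]])
    for k,q in(('L',L),('P',P),('C',C)): print(ang,k,((q-H)[:2]@e).round(4),((q-H)[:2]@n).round(4))
    cm=[onz('top',(x,y),.066)[:2]-P[:2] for x,y in zip(xs,ys)]
    print(np.round(sorted([c@e for c in cm]),4)[[0,1,-2,-1]],np.round(sorted([c@n for c in cm]),4)[[0,1,-2,-1]])
crop('t',a[:,:,::-1],285,205,65,45,12,'pics/t4zz.png')
```

```text
43 [(np.int64(305), np.int64(217)), (np.int64(306), np.int64(217)), (np.int64(305), np.int64(218)), (np.int64(306), np.int64(218)), (np.int64(307), np.int64(218)), (np.int64(305), np.int64(219)), (np.int64(306), np.int64(219)), (np.int64(307), np.int64(219)), (np.int64(306), np.int64(220)), (np.int64(307), np.int64(220)), (np.int64(305), np.int64(221)), (np.int64(306), np.int64(221)), (np.int64(307), np.int64(221)), (np.int64(308), np.int64(221)), (np.int64(305), np.int64(222)), (np.int64(306), np.int64(222)), (np.int64(307), np.int64(222)), (np.int64(308), np.int64(222)), (np.int64(309), np.int64(222)), (np.int64(305), np.int64(223)), (np.int64(306), np.int64(223)), (np.int64(307), np.int64(223)), (np.int64(308), np.int64(223)), (np.int64(306), np.int64(224)), (np.int64(307), np.int64(224)), (np.int64(308), np.int64(224)), (np.int64(309), np.int64(224)), (np.int64(306), np.int64(225)), (np.int64(307), np.int64(225)), (np.int64(308), np.int64(225)), (np.int64(309), np.int64(225)), (np.int64(306), np.int64(226)), (np.int64(308), np.int64(226)), (np.int64(309), np.int64(226)), (np.int64(307), np.int64(227)), (np.int64(308), np.int64(227)), (np.int64(309), np.int64(227)), (np.int64(310), np.int64(227)), (np.int64(307), np.int64(228)), (np.int64(308), np.int64(228)), (np.int64(309), np.int64(228)), (np.int64(310), np.int64(228)), (np.int64(307), np.int64(229))]
clip px (np.float64(307.09302325581393), np.float64(223.11627906976744))
[ 0.62718121 -0.19586493  0.069     ] [ 0.59875239 -0.11346893  0.077     ] [ 0.57156759 -0.03331644  0.125     ] [0.5826422  0.04359806 0.066     ]
0.17179897958369586 108.88764144051015 0.08716249080456638 109.03579984326188
107.5 L 0.0871 -0.0023
107.5 P 0.1717 -0.0042
107.5 C 0.2418 0.0295
[0.0643 0.0656 0.075  0.0753] [0.0188 0.019  0.0501 0.0509]
108.5 L 0.0872 -0.0008
108.5 P 0.1718 -0.0012
108.5 C 0.2412 0.0337
[0.0637 0.0652 0.0745 0.0746] [0.0201 0.0202 0.0513 0.0521]
```

View pics/t4zz.png

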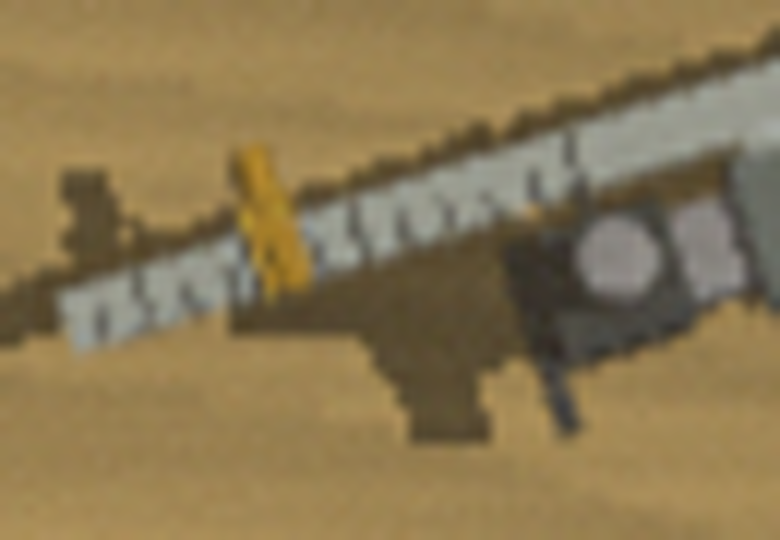

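Run:
```python
from h import *
def z(u,v):return (285+(u+.5)/12-.5,205+(v+.5)/12-.5)
ang=np.radians(108.8);e=np.array([np.cos(ang),np.sin(ang)]);n=np.array([e[1],-e[0]])
H=np.array([.6272,-.1959])
for k,uv,zz in(('end',z(70,321),.062),('pt a',z(572,140),.063),('pt b',z(584,195),.063),('clip near side',z(292,285),.068),('clip mid',z(276,235),.068),('clip far',z(250,150),.064),('post',z(620,256),.125),('post by mask',None,.125)):
    if uv is None: continue
    q=onz('top',uv,zz)[:2]-H;print(k,(q@e).round(4),(q@n).round(4))
a=cv2.imread('pics/t4.png').astype(int).sum(2)
print(a[213:226,326:342])
```

```text
end 0.2901 0.0285
pt a 0.1719 0.032
pt b 0.1732 0.0196
clip near side 0.2408 0.0203
clip mid 0.2408 0.0319
clip far 0.2404 0.052
post 0.1725 -0.0004
[[383 391 385 386 370 278 259 259 260 211 216 243 312 326 418 448]
 [395 382 274 268 267 213 207 218 233 312 331 414 447 441 458 455]
 [360 280 194 207 216 235 300 372 426 435 440 459 448 447 450 451]
 [255 217 220 313 371 419 310 440 461 456 451 448 445 451 439 451]
 [310 372 424 447 447 438 299 446 455 450 438 436 449 453 454 455]
 [436 446 457 446 457 445 309 429 459 444 454 450 450 412 369 321]
 [447 445 441 337 442 453 411 350 447 457 403 365 303 275 234 222]
 [447 455 443 295 440 449 334 246 356 308 282 250 209 219 222 209]
 [430 462 453 306 359 373 246 200 246 212 221 194 189 194 217 229]
 [333 388 435 361 267 254 220 196 207 198 216 210 200 205 243 308]
 [245 253 271 271 227 200 191 202 262 348 364 321 256 192 253 380]
 [207 203 204 194 226 202 199 234 373 401 403 399 381 220 229 387]
 [192 167 157 155 183 162 171 317 391 394 402 403 421 354 230 322]]
```

Run:
```python
from h import *
goto((0.5993,-0.1145,0.11),-71.2)
```

```text
dx dy dz [ 13.57  -3.33 -28.51] twist 0.426 | now y head -46.8 x [-0.015  0.001 -1.   ] q [ 0.6   0.37 -0.06  1.82  0.03  0.96 -0.28] F [0.4 1.5 0.2] pos [ 0.4163 -0.3341  0.2482] 9.18 -0.0002
```

Request:
{"method": "arm_command", "body": {"commands": [{"dx": 0,"dy": -0.4,"dz": -3.5,"twist": 0.05},{"dx": 0.5,"dy": -0.8,"dz": -7,"twist": 0.1},{"dx": 1,"dy": -1.2,"dz": -10.5,"twist": 0.16},{"dx": 2,"dy": -1.6,"dz": -14,"twist": 0.21},{"dx": 3,"dy": -2,"dz": -17.5,"twist": 0.26},{"dx": 4,"dy": -2.5,"dz": -21,"twist": 0.32},{"dx": 6,"dy": -2.9,"dz": -24.5,"twist": 0.37},{"dx": 8,"dy": -3.3,"dz": -28.5,"twist": 0.43},{"dx": 11,"dy": -3.3,"dz": -28.5,"twist": 0.43},{"dx": 13,"dy": -3.3,"dz": -28.5,"twist": 0.43},{"dx": 13.6,"dy": -3.3,"dz": -28.5,"twist": 0.43},{"dx": 13.6,"dy": -3.3,"dz": -28.5,"twist": 0.43}]}}

```text
clock: 10.18
position: [0.598, -0.1145, 0.1074]
tool_rot: [-0.387, 1.552, 3.079]
force: [-0.8, -0.4, -0.4]
grip_width: -0.0001
```

Run:
```python
from h import *
goto((0.5993,-0.1145,0.077),-71.2)
a=imaging.grab_frame('side');crop('s',a,240,210,160,120,5,'pics/s5.png')
```

```text
dx dy dz [ 3.04  0.06 -0.18] twist -0.003 | now y head -71.4 x [-0.019  0.001 -1.   ] q [ 0.1   0.67 -0.02  1.73  0.02  0.76 -1.17] F [-0.8 -0.4 -0.4] pos [ 0.598  -0.1145  0.1074] 10.18 -0.0001
```

View pics/s5.png

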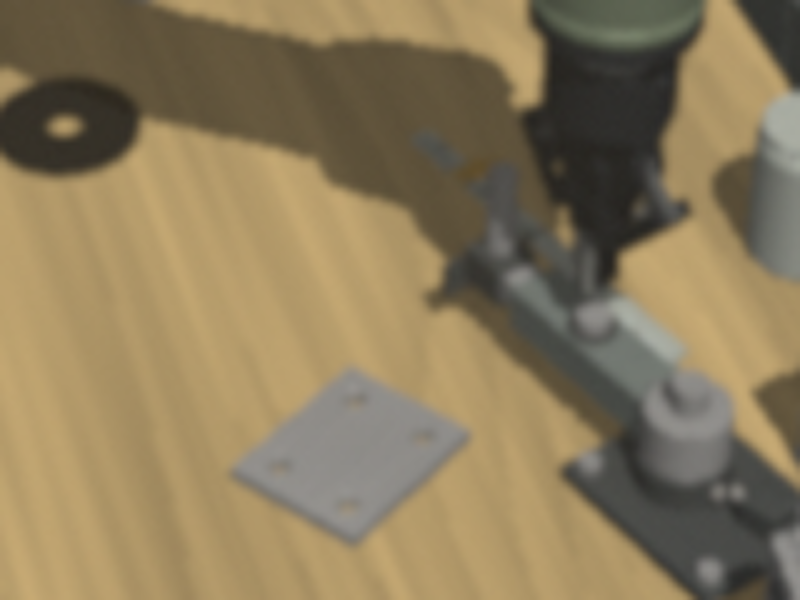

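Closed fingertips stand right over the button (595,315). Pressing in small steps.

Request:
{"method": "arm_command", "body": {"commands": [{"dx": 0.8,"dy": 0,"dz": -0.2,"twist": 0},{"dx": 1.5,"dy": 0,"dz": -0.2,"twist": 0},{"dx": 1.9,"dy": 0,"dz": -0.2,"twist": 0},{"dx": 2.2,"dy": 0,"dz": -0.2,"twist": 0},{"dx": 2.5,"dy": 0,"dz": -0.2,"twist": 0},{"dx": 2.7,"dy": 0,"dz": -0.2,"twist": 0},{"dx": 2.9,"dy": 0,"dz": -0.2,"twist": 0},{"dx": 2.9,"dy": 0,"dz": -0.2,"twist": 0}]}}

```text
clock: 10.9
position: [0.6003, -0.1144, 0.08]
tool_rot: [-0.375, 1.554, 3.09]
force: [0.1, 0.4, 0.9]
grip_width: -0.0005
```

Request:
{"method": "arm_command", "body": {"commands": [{"dx": 0.1,"dy": 0,"dz": 0,"twist": 0},{"dx": 0.2,"dy": 0,"dz": 0,"twist": 0},{"dx": 0.3,"dy": 0,"dz": 0,"twist": 0},{"dx": 0.4,"dy": 0,"dz": 0,"twist": 0}]}}

```text
clock: 11.23
position: [0.6007, -0.1143, 0.0767]
tool_rot: [-0.384, 1.555, 3.082]
force: [-7.9, 2.4, 29.4]
grip_width: 0.0001
```

Request:
{"method": "arm_command", "body": {"commands": [{"dx": 0,"dy": 0,"dz": 0,"twist": 0},{"dx": 0,"dy": 0,"dz": 0,"twist": 0}]}}

```text
clock: 11.4
position: [0.6009, -0.1144, 0.077]
tool_rot: [-0.38, 1.556, 3.086]
force: [-1.8, 0.2, 8.6]
grip_width: 0.0
```

Run:
```python
from h import *
goto((0.5716,-0.0325,0.19),-71.2)
```

```text
dx dy dz [-11.24  -8.75   0.33] twist -0.004 | now y head -71.4 x [-0.015  0.001 -1.   ] q [ 0.1   0.71 -0.02  1.74  0.02  0.71 -1.17] F [-1.8  0.2  8.6] pos [ 0.6009 -0.1144  0.077 ] 11.4 0.0
```

Request:
{"method": "arm_command", "body": {"commands": [{"dx": -3,"dy": 0,"dz": 0,"twist": 0},{"dx": -6,"dy": 0,"dz": 0,"twist": 0},{"dx": -9,"dy": -1,"dz": 0,"twist": 0},{"dx": -11.2,"dy": -3,"dz": 0.1,"twist": 0},{"dx": -11.2,"dy": -6,"dz": 0.2,"twist": 0},{"dx": -11.2,"dy": -8.8,"dz": 0.3,"twist": 0},{"dx": -11.2,"dy": -8.8,"dz": 0.3,"twist": 0},{"dx": -11.2,"dy": -8.8,"dz": 0.3,"twist": 0}], "grip": -1}}

```text
clock: 12.07
position: [0.5715, -0.0305, 0.1897]
tool_rot: [-0.406, 1.556, 3.062]
force: [-0.3, -0.6, -0.8]
grip_width: 0.0852
```

Run:
```python
from h import *
goto((0.5715,-0.0315,0.094),-71.2)
a=imaging.grab_frame('side');crop('s',a,240,190,160,120,5,'pics/s6.png')
```

```text
dx dy dz [ 9.57  0.16 -0.1 ] twist -0.002 | now y head -71.3 x [-0.015  0.001 -1.   ] q [-0.03  0.5  -0.03  1.78  0.01  0.88 -1.31] F [-0.3 -0.6 -0.8] pos [ 0.5715 -0.0305  0.1897] 12.07 0.0852
```

View pics/s6.png

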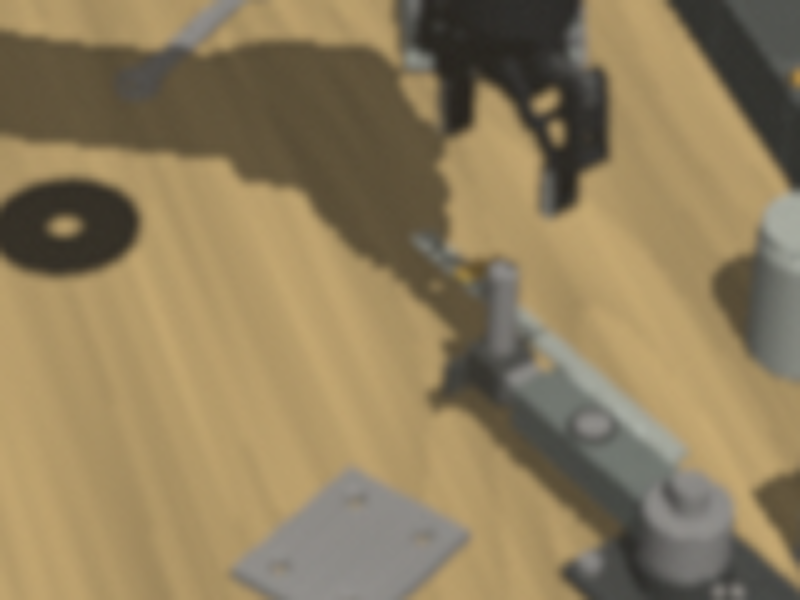

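The button (592,425) is now nearly flush, and the open jaws straddle the post (502,268). Descend and grip.

Request:
{"method": "arm_command", "body": {"commands": [{"dx": 2,"dy": 0.2,"dz": -0.1,"twist": 0},{"dx": 4,"dy": 0.2,"dz": -0.1,"twist": 0},{"dx": 6,"dy": 0.2,"dz": -0.1,"twist": 0},{"dx": 8,"dy": 0.2,"dz": -0.1,"twist": 0},{"dx": 9,"dy": 0.2,"dz": -0.1,"twist": 0},{"dx": 9.6,"dy": 0.2,"dz": -0.1,"twist": 0},{"dx": 9.6,"dy": 0.2,"dz": -0.1,"twist": 0}]}}

```text
clock: 12.7
position: [0.5715, -0.034, 0.0926]
tool_rot: [-0.347, 1.554, 3.119]
force: [-0.1, 0.3, 0.8]
grip_width: 0.0856
```

Request:
{"method": "arm_command", "body": {"commands": [{"dx": 0,"dy": 0,"dz": 0,"twist": 0},{"dx": 0,"dy": 0,"dz": 0,"twist": 0},{"dx": 0,"dy": 0,"dz": 0,"twist": 0},{"dx": 0,"dy": 0,"dz": 0,"twist": 0},{"dx": 0,"dy": 0,"dz": 0,"twist": 0},{"dx": 0,"dy": 0,"dz": 0,"twist": 0},{"dx": 0,"dy": 0,"dz": 0,"twist": 0}], "grip": 1, "squeeze": 40}}

```text
clock: 13.28
position: [0.5713, -0.0324, 0.0932]
tool_rot: [-0.439, 1.554, 3.028]
force: [-4.6, 7.8, 9.6]
grip_width: 0.0172
```

Run:
```python
from h import *
goto((0.5715,-0.0315,0.094),-71.2)
```

```text
dx dy dz [-0.08 -0.08 -0.04] twist -0.003 | now y head -71.4 x [-0.017  0.002 -1.   ] q [-0.03  0.64 -0.03  1.84  0.02  0.68 -1.31] F [-4.6  7.8  9.6] pos [ 0.5713 -0.0324  0.0932] 13.28 0.0172
```

Request:
{"method": "arm_command", "body": {"commands": [{"dx": 0,"dy": -0.6,"dz": 0,"twist": 0},{"dx": 0,"dy": -1.3,"dz": 0,"twist": 0},{"dx": 0,"dy": -2.0,"dz": 0,"twist": 0},{"dx": 0,"dy": -2.7,"dz": 0,"twist": 0},{"dx": 0,"dy": -3.4,"dz": 0,"twist": 0},{"dx": 0,"dy": -4.1,"dz": 0,"twist": 0},{"dx": 0,"dy": -4.8,"dz": 0,"twist": 0},{"dx": 0,"dy": -5.4,"dz": 0,"twist": 0},{"dx": 0,"dy": -6,"dz": 0,"twist": 0},{"dx": 0,"dy": -6.5,"dz": 0,"twist": 0},{"dx": 0,"dy": -6.8,"dz": 0,"twist": 0},{"dx": 0,"dy": -6.8,"dz": 0,"twist": 0}]}}

```text
clock: 14.28
position: [0.5491, 0.0327, 0.0934]
tool_rot: [-0.417, 1.553, 3.051]
force: [1.7, -4.4, -6.5]
grip_width: 0.0169
```

Run:
```python
from h import *
s=sensors.observe();ang=np.radians(108.8);e=np.array([np.cos(ang),np.sin(ang)])
d=s['position'][:2]-np.array([.5713,-.0324]);print('ext',d@e,'side',d@np.array([e[1],-e[0]]))
goto((0.5713+.0686*e[0],-0.0324+.0686*e[1],0.0932),-71.2)
a=imaging.grab_frame('side');cv2.imwrite('pics/s7f.png',a[:,:,::-1]);crop('s',a,250,180,120,90,6.6,'pics/s7.png')
a=imaging.grab_frame('top');cv2.imwrite('pics/t7f.png',a[:,:,::-1]);crop('s',a,260,180,160,120,5,'pics/t7.png')
```

```text
ext 0.06877050571931193 side -2.6019159014796298e-05
dx dy dz [ 0.02  0.02 -0.  ] twist -0.002 | now y head -71.3 x [-0.017  0.002 -1.   ] q [-0.15  0.61 -0.03  1.9   0.02  0.65 -1.43] F [ 1.7 -4.4 -6.5] pos [0.5491 0.0327 0.0934] 14.28 0.0169
```

View pics/s7.png

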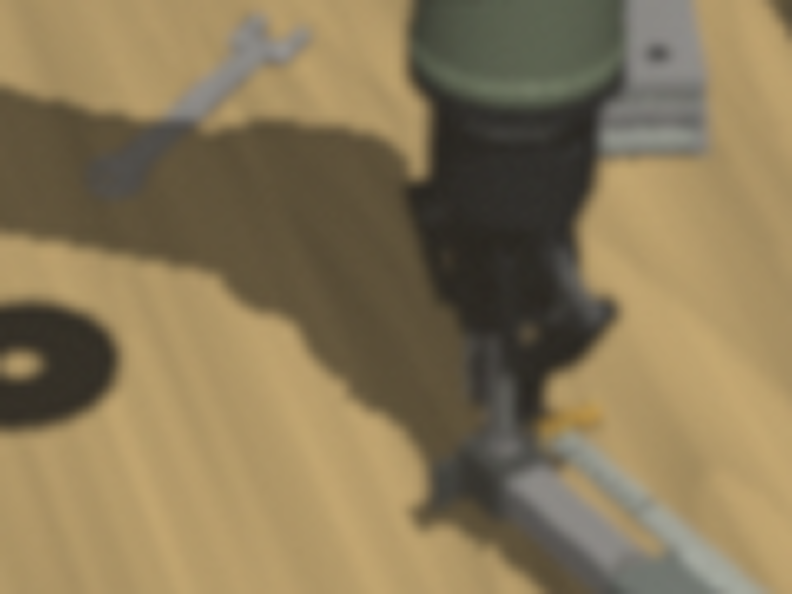

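View pics/t7.png

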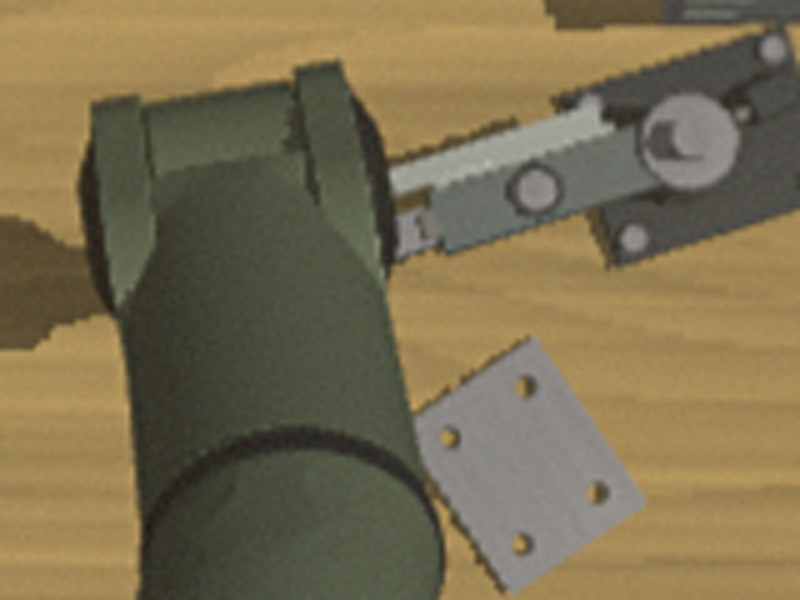

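Run:
```python
from h import *
a=cv2.imread('pics/s7f.png');h=cv2.cvtColor(a,cv2.COLOR_BGR2HSV)
m=((h[:,:,1]>140)&(h[:,:,2]>110)).astype(np.uint8);m[:,:328]=0;m[:,345:]=0;m[:238]=0;m[248:]=0
ys,xs=np.nonzero(m);print(len(xs),xs.min(),xs.max(),ys.min(),ys.max())
s=sensors.observe();p=s['position'][:2];ang=np.radians(108.8);e=np.array([np.cos(ang),np.sin(ang)]);n=np.array([e[1],-e[0]])
print('pos ext',(p-np.array([.5713,-.0324]))@e,s['position'],s['force'].round(1))
q=np.array([onz('side',(x,y),.066)[:2]-p for x,y in zip(xs,ys)])
print('along',(q@e).mean(),(q@e).min(),(q@e).max(),'side',(q@n).min(),(q@n).max())
for st in(18,22,26,30,34,40,46):
    k=abs(q@n*1000-st)<2.5
    if k.any():print(st,k.sum(),((q[k]@e)*1000).round(1))
# side-cam bias check with the pivot & lock & post foot in this view
crop('s',a[:,:,::-1],318,232,100,75,8,'pics/s7zz.png')
def uvz(P):return (proj('side',P)[0]-[318,232])*8+4
H=np.array([.6272,-.1959])
for k,al,sd,z in(('pivot',0,0,.069),('lock',.085,0,.069),('pointer',.2407,.024,.062),('clip',.2407,.028,.068)):
    P=H+al*e+sd*n;print(k,uvz([P[0],P[1],z]).round(0))
```

```text
12 332 339 242 244
pos ext 0.0681518693815277 [0.549294   0.03210128 0.09345936] [ 2.9 -4.7 -7.1]
along -0.0022138737722580287 -0.007614065505106982 0.0013869476450243943 side 0.024666361421072903 0.04780044002505853
26 2 [ 1.2 -0.6]
30 1 [-2.4]
34 2 [ 1.4 -0.4]
40 2 [-4.  -5.8]
46 3 [-2.  -3.8 -7.6]
pivot [480. 475.]
lock [327. 343.]
pointer [117. 110.]
clip [126.  94.]
```

View pics/s7zz.png

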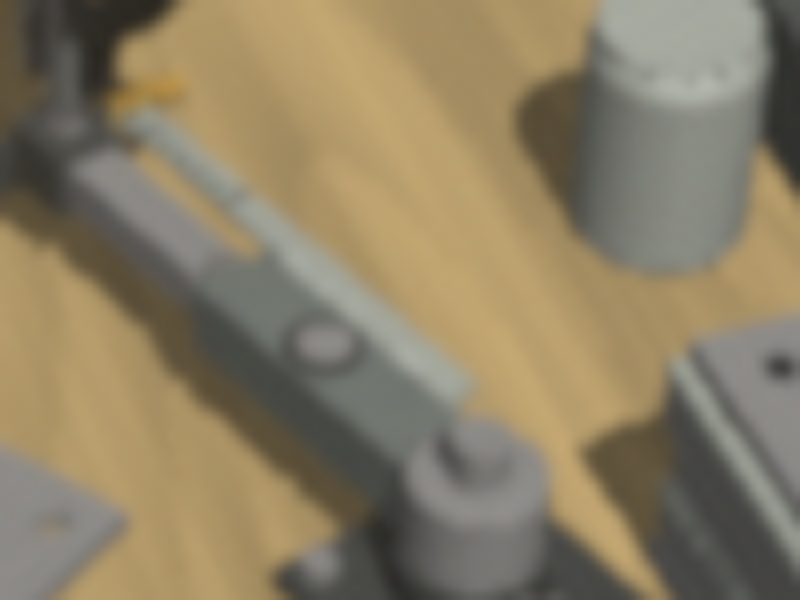

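Run:
```python
from h import *
a=cv2.imread('pics/t4.png').astype(float)
# yellowness relative to surroundings: (R-B)
y=a[:,:,2]-a[:,:,0]; H=np.array([.6272,-.1959])
for ang in(108.5,108.8,109.0):
    t=np.radians(ang);e=np.array([np.cos(t),np.sin(t)]);n=np.array([e[1],-e[0]])
    r=[]
    for sd in np.arange(.022,.034,.002):
        al=np.arange(.228,.2541,.0005);P=np.array([[*(H+x*e+sd*n),.068] for x in al])
        uv=proj('top',P).astype(np.float32)
        v=cv2.remap(y.astype(np.float32),uv[:,:1],uv[:,1:],cv2.INTER_LINEAR)[:,0]
        w=np.clip(v-40,0,None);r.append((al*w).sum()/w.sum())
    # end of scale
    al=np.arange(.28,.30,.0005);print(ang,np.round(r,4))
    for sd in(.026,.029,.032):
        uv=proj('top',np.array([[*(H+x*e+sd*n),.062] for x in al])).astype(np.float32)
        v=cv2.remap(a[:,:,0].astype(np.float32),uv[:,:1],uv[:,1:],cv2.INTER_LINEAR)[:,0]
        k=np.argmax(v<(v.max()+v.min())/2);print('  end',al[k])
print(sensors.observe()['position'])
```

```text
108.5 [0.2413 0.2411 0.2414 0.2416 0.2415 0.2416 0.2417]
  end 0.29200000000000004
  end 0.29200000000000004
  end 0.29150000000000004
108.8 [0.2414 0.241  0.241  0.2413 0.2414 0.2413 0.2415]
  end 0.28300000000000003
  end 0.29200000000000004
  end 0.29200000000000004
109.0 [0.2413 0.2411 0.2409 0.2411 0.2413 0.2412 0.2413]
  end 0.28300000000000003
  end 0.29200000000000004
  end 0.29150000000000004
[0.549294   0.03210128 0.09345936]
```

Run:
```python
from h import *
a=cv2.imread('pics/t4.png').astype(float); H=np.array([.6272,-.1959])
g=a.sum(2).astype(np.float32)
t=np.radians(108.8);e=np.array([np.cos(t),np.sin(t)]);n=np.array([e[1],-e[0]])
for sd in(.020,.022,.024,.026,.028,.031,.034):
    al=np.arange(.164,.291,.001)
    uv=proj('top',np.array([[*(H+x*e+sd*n),.062] for x in al])).astype(np.float32)
    v=cv2.remap(g,uv[:,:1],uv[:,1:],cv2.INTER_CUBIC)[:,0]
    k=[i for i in range(1,len(al)-1) if v[i]<v[i-1] and v[i]<=v[i+1] and v[i]<420]
    print(sd,[(round(al[i]*1000),int(v[i])) for i in k])
# post & lock circle centres
s=a.sum(2)
for nm,(x0,x1,y0,y1),th,z,al in(('post',(328,346,217,236),340,.125,.172),('lock',(358,376,208,227),370,.077,.085),('hub',(385,412,195,222),370,.069,0)):
    w=(s[y0:y1,x0:x1]>th).astype(np.uint8)
    N,lab,st,c=cv2.connectedComponentsWithStats(w)
    for i in range(1,N):
        if st[i,4]>15:
            P=onz('top',(c[i,0]+x0,c[i,1]+y0),z)[:2]-H;print(nm,st[i],(P@e).round(4),(P@n).round(4),'true',al)
```

```text
0.02 [(165, 313), (168, 295), (174, 207), (182, 292), (193, 241), (199, 286), (204, 293), (207, 284), (213, 252), (224, 244), (232, 268), (235, 275), (237, 276), (243, 236), (249, 228), (254, 229), (263, 319), (273, 336), (279, 361), (285, 374)]
0.022 [(174, 252), (183, 311), (192, 311), (198, 397), (204, 325), (214, 302), (223, 288), (233, 332), (238, 333), (243, 275), (248, 253), (254, 292), (263, 312), (274, 333), (285, 363)]
0.024 [(173, 327), (183, 296), (193, 375), (203, 316), (214, 290), (223, 315), (234, 312), (242, 278), (248, 263), (253, 319), (263, 326), (273, 353), (284, 315)]
0.026 [(173, 370), (183, 301), (194, 356), (203, 339), (214, 311), (223, 322), (234, 302), (243, 278), (247, 317), (253, 303), (264, 308), (273, 338), (284, 305)]
0.028 [(174, 303), (183, 355), (204, 391), (213, 349), (224, 277), (233, 351), (239, 334), (244, 249), (248, 354), (253, 331), (263, 356), (273, 354), (283, 335)]
0.031 [(173, 302), (223, 309), (243, 290), (248, 259), (274, 310)]
0.034 [(172, 311), (181, 385), (183, 390), (189, 373), (198, 376), (206, 372), (214, 374), (223, 331), (231, 381), (243, 329), (247, 295), (256, 360), (264, 370), (273, 303), (278, 400), (282, 394), (284, 389)]
post [ 0  0 16  6 45] 0.1729 0.0199 true 0.172
post [13  5  5  8 29] 0.1546 -0.004 true 0.172
post [ 6  6  6  6 30] 0.1723 -0.0003 true 0.172
post [ 8 13 10  6 24] 0.1639 -0.0243 true 0.172
lock [ 0  0 17  6 60] 0.088 0.0213 true 0.085
lock [ 6  6  7  7 36] 0.0854 -0.0009 true 0.085
hub [  4   5  18  17 192] -0.0032 -0.0021 true 0
```

Request:
{"method": "arm_command", "body": {"commands": [{"dx": 0,"dy": 0,"dz": 0,"twist": 0},{"dx": 0,"dy": 0,"dz": 0,"twist": 0},{"dx": 0,"dy": 0,"dz": 0,"twist": 0},{"dx": 0,"dy": 0,"dz": 0,"twist": 0},{"dx": 0,"dy": 0,"dz": 0,"twist": 0},{"dx": 0,"dy": 0,"dz": 0,"twist": 0}]}}

```text
clock: 14.88
position: [0.5492, 0.0319, 0.0934]
tool_rot: [-0.382, 1.554, 3.085]
force: [1.8, -5.5, -5.0]
grip_width: 0.017
```

Run:
```python
from h import *
s=sensors.observe();p=s['position'][:2];ang=np.radians(108.8);e=np.array([np.cos(ang),np.sin(ang)]);n=np.array([e[1],-e[0]])
d=p-np.array([.5713,-.0324]);print('ext',d@e,d@n,s['force'].round(1),s['qd'].round(4),s['clock'],s['grip_width'])
```

```text
ext 0.06799895136825582 -0.00020162439942464876 [ 1.8 -5.5 -5. ] [-0.0007  0.001  -0.0009  0.0005  0.0002 -0.0006 -0.0007] 14.8833 0.01696197549065537
```

Run:
```python
from h import *
print(order.job_done()); s=sensors.observe();print(s['position'],s['clock'])
```

```text
the job is handed in; nothing more can be done
None
the job is handed in; nothing more can be done
```

I handed the job in at 14.9 s, with the gripper still holding the post and the slide drawn out about 68.0 mm, at the clip by my measurements. The boom went first, then the lock button, then the slide.

- **Boom:** I swung it by the gripped post onto its stop. A further push met 28 N for 0.6 mm of movement. In the top view it lay along the foot's +y to within about half a degree.
- **Lock button:** I pressed it with shut fingers until it stopped solid, with the fingertips at about 69 mm and a peak of 29 N. The side view afterwards showed the button sunk into the boom. The slide then came out freely.
- **Slide:** I gripped the post across the boom at zero extension and drew it out. The last reading was steady at 68.0 mm, with about 5.8 N on the arm from the spring.

**Where the checks disagreed:**
- The clip's position came out at 67.6 to 67.8 mm of extension measured against the scale ticks and the pointer at the same height. Measured against the post top it was about 68.9 mm. I trusted the same-height measurement.
- The gripper and arm hid the pointer tip in both cameras at the end. The final alignment therefore rests on the arm's measured travel and the earlier clip measurement, not on a direct view.

Nothing else on the bench was touched on purpose, and no force reading came near its limit.

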